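# Make up two core-drilling kits

## Robot

A 6-joint arm with a two-finger parallel gripper is mounted at the origin on the work surface. World frame = base frame: x ahead of the robot, y to its left, z up, the work surface at z = 0. Lengths are in m, angles in rad, forces in N, time in s.
With the tool pointing down it reaches from about 0.25 to 0.725 m from the base axis. Payload 4 kg.
Tool frame: the origin (TCP) lies at the very end of the fingers, on their centre line; the grasp point (between the pads) lies 19 mm behind it; z points along the fingers, y is the line along which they close (so a half turn about z gives the same grasp; the last joint's range is limited). The gripper opens to 85 mm and grips with 20 to 120 N. Pads are 22 mm wide; open, the fingers measure 114 mm over their backs; the gripper's body (76 mm by 85 mm) begins 54 mm behind the grasp point. The pads swing forward as they close: fully open they stand 13 mm farther back than shut.
Start: joints at [1.3, 0.241, 0.005, 1.335, 0, 1.571], TCP at [0.134, 0.482, 0.231] pointing down, gripper open.
Joint ranges: [-2.72, 2.72], [-1.05, 1.87], [-1.09, 1.28], [-1.99, 2.15], [-1.42, 1.44], [-3.14, 3.14]. Speed limits (rad/s): [2.79, 2.79, 3.14, 3.14, 3.14, 3.14].

## Interface

Orientations are given as a unit quaternion [x, y, z, w].
In Python, from workcell import bot, vision, workorder gives the robot as it stands.
- The arm moves only by the shell command python3 -m creep 'ROWS' [OPENING]. ROWS is JSON, a list of rows, each a list of 2 entries, a list of its own where there are three numbers: the shift along the tool's x, y, z in mm, then the turn, a rotation vector about the tool's x, y, z in rad. In form: [[[dx, dy, dz], [wx, wy, wz]], ...]. A call has 1 to 12 rows; each row shifts and turns the commanded pose from where the row before left it, along the tool's axes as they then stand; what a row does not reach is not made up. A row lasts 1/8 s, in which the tool goes at most 62.5 mm and 10.7 degrees, less where a joint would pass 70% of its speed; a pose out of reach is approached as far as the arm can. A call is refused whole if a number of a shift passes 62.5 or a number of a turn 0.188, either way. A call with a gripper value outside its range is refused whole. OPENING is the finger opening in mm, from 0 to 85.4, set as the call begins (- or left out, the last holds). The fingers move at their own pace and stop on an object; the grip force is fixed at half the most. Time passes only in rows, so rows that do not move let the fingers close. It gives the time, the measured TCP pose, the force, the opening and the grip force at its end, in the units of the state.
- bot.get_obs(): the state, without advancing time (a new reading comes with each control period).
- vision.camera(name): name is "scene" or "top"; returns a dict with "image" (420x560x3 uint8, blue, green, red), "z_map" (420x560 float32, m along the optical axis (not along the pixel's ray), 0 where there is no reading), "K" (3x3 intrinsics, pixels), "rvec" (rotation vector, rad) and "tvec" (3), from world to camera coordinates, as OpenCV has them. Camera axes: x right, y down, z forward; pixel columns grow to the right and rows downward; lengths in m; the calibration is good to about 2 mm. A picture is of the moment at which its call begins.
- workorder.job_done(): hands the job in; it is judged then, once.
Trained networks look in a picture, given as the dict that the camera call returned (one of the last four; its "shot" number tells which), for a name from the list of things; names that differ only in an ending like _2 or _b are one class to them, and where a whole thing is asked for, a point or a joint stands for the part that bears it (a point fixed in the world has none). Each returns a list of dicts, best first, with "score" (0 to 1); they miss things now and then, are a little off and sometimes report something else, mostly with a low value. They report only what shows in the picture. A call takes as long as a camera call. They do not tell look-alikes from the thing itself.
- vision.spot_in(picture, query): "position" ([column, row] in pixels, amid what is visible of it).
- vision.place_of(picture, query): "position" ([column, row] in pixels: a listed point, or the origin of a listed thing).
The state is a dict: "clock": time; "joint_pos": joint angles; "joint_vel": joint speeds; "tau": joint torques, N m; "eef_pos": TCP position; "tool_rot": TCP orientation; "ft_force": force on the tool from outside, world axes, zero at the start; "ft_torque": the same for the moment, N m; "grip_width": finger opening in m; "grasp_force": force on a finger pad.
Only numpy, scipy, OpenCV 4.12 (cv2) and the standard library are available. Lean on these libraries where they do the work, as an engineer would, in place of code of your own. Each camera call takes 0.05 s, during which the arm holds its last target. There are 200 camera calls.

## Task

Make up the two core-drilling kits, one on each pinned jig base: lay the oblong stone lengthways in the middle of the base whose pins stand farther apart and the round stone in the middle of the base whose pins are closer together. Over each stone then drop the guide plate whose two outer holes fit that base's pins, so that it is fully down, flat on both rest pads. Leave the third guide plate and the three-cornered stone lying where they are.

Things in the scene. Friction and masses are not known exactly. Their poses are not given: they have to be found in the camera images.
- base_wide: Fixed jig base: dark steel plate 140 x 70 x 8 mm with two steel rest pads (20 mm along x, 48 along y, tops at z 30 mm), in each pad an upright pin, 8 mm thick up to z 41, tapered to a 2.4 mm nose at z 54. The pins are 100 mm apart (50 mm either side of the centre). Bare floor between the pads: z 8 mm, 80 mm long, open at the sides. Origin: underside, midway between the pins; x from pin to pin, z up.
- base_close: Fixed jig base: dark steel plate 140 x 70 x 8 mm with two steel rest pads (20 mm along x, 48 along y, tops at z 30 mm), in each pad an upright pin, 8 mm thick up to z 41, tapered to a 2.4 mm nose at z 54. The pins are 76 mm apart (38 mm either side of the centre). Bare floor between the pads: z 8 mm, 56 mm long, open at the sides. Origin: underside, midway between the pins; x from pin to pin, z up.
- plate_1: Flat aluminium drill guide plate 124 x 48 x 10 mm, one of three with the same outline. A 16 mm drill hole in the middle and two 14 mm round dowel holes on the long centre line, 100 mm apart, close to its two ends: it fits the base with the wider pins. Origin: underside, centre; x along its length, z up. It lies flat on the bench at the start; turned half round it is the same.
- plate_2: Flat aluminium drill guide plate 124 x 48 x 10 mm, one of three with the same outline. A 16 mm drill hole in the middle and two 14 mm round dowel holes on the long centre line, 76 mm apart: it fits the base with the closer pins. Origin: underside, centre; x along its length, z up. It lies flat on the bench at the start; turned half round it is the same.
- plate_3: Flat aluminium drill guide plate 124 x 48 x 10 mm, one of three with the same outline. A 16 mm drill hole in the middle and two 14 mm round dowel holes on the long centre line, 52 mm apart, close to the drill hole: it fits neither base and stays where it is. Origin: underside, centre; x along its length, z up. It lies flat on the bench at the start; turned half round it is the same.
- stone_oblong: Sawn petrified-wood blank, brown, 16 mm thick, flat faced: an oblong block 58 mm along x and 34 mm along y with straight bands on its top; it goes with the wider pins. Origin: underside, centre; z up. It lies flat on the bench at the start.
- stone_round: Sawn petrified-wood blank, brown, 16 mm thick, flat faced: a round slice 42 mm across with rings on its top; it goes with the closer pins. Origin: underside, centre; z up. It lies flat on the bench at the start.
- stone_three: Sawn petrified-wood blank, brown, 16 mm thick, flat faced: a rounded three-cornered piece about 50 mm across; it is spare and stays where it is. Origin: underside, centre; z up. It lies flat on the bench at the start.
Mind the look-alikes: they are no part of the job. What is shaped like the plate_2 but brown or pink is not meant.

How it is judged:
At the end, for the whole second after the job is handed in: Each stone flat on its base's floor within 12 mm of the centre, the oblong one within 20 degrees of lengthways; each matching plate over its pins, flat on both pads (within 2 mm); third plate and three-cornered stone within 30 mm of their start; all released and at rest (horizontal distance between stone_oblong and base_wide below 0.012 m and z of stone_oblong in the frame of base_wide between 0.005 and 0.011 m and angle between each of stone_oblong, stone_round's own z axis and vertical below 0.1 rad and angle between the x axis of stone_oblong and the x axis of base_wide, either way round below 0.35 rad and horizontal distance between stone_round and base_close below 0.012 m and z of stone_round in the frame of base_close between 0.005 and 0.011 m and horizontal distance between plate_1 and base_wide below 0.007 m and z of plate_1 in the frame of base_wide between 0.0275 and 0.032 m and angle between each of plate_1, plate_2's own z axis and vertical below 0.05 rad and angle between the x axis of plate_1 and the x axis of base_wide, either way round below 0.15 rad and horizontal distance between plate_2 and base_close below 0.007 m and z of plate_2 in the frame of base_close between 0.0275 and 0.032 m and angle between the x axis of plate_2 and the x axis of base_close, either way round below 0.15 rad and linear speed of each of plate_1, plate_2, stone_oblong, stone_round below 0.02 m/s and angular speed of each of plate_1, plate_2, stone_oblong, stone_round below 0.2 rad/s and distance of each of plate_3, stone_three from where it was at the start of the episode below 0.03 m); the robot touches nothing.
It fails at once if the spare guide plate or the three-cornered stone is picked up or pushed away (distance of any of plate_3, stone_three from where it was at the start of the episode above 0.05 m).
It also fails if it takes over 112 s, if anything falls off the work surface, if the arm or the gripper's body presses on something with over 40 N, if the wrist force passes 120 N, or if a joint passes its speed limit or range.

## Working session

There is one attempt and no reset: what is moved stays moved. The work goes in short steps, Python scripts to look and compute and a shell command to move; the robot and the scene stay as the last step left them, time stands still between calls to the robot, and variables do not carry over. Pictures are saved under pics/ and viewed, at most 14 in all, crops included, and the job is handed in when it is done.

```bash
mkdir -p pics; ls
python3 - <<'E'
from workcell import bot, vision
import cv2
for n in("top","scene"):
    p=vision.camera(n); cv2.imwrite(f"pics/{n}0.png",p["image"])
    print(n,p["K"].tolist(),p["rvec"],p["tvec"])
    if n=="top":
        import numpy as np
        np.savez("top0.npz",image=p["image"],z=p["z_map"],K=p["K"],rvec=p["rvec"],tvec=p["tvec"])
        for q in ["base_wide","base_close","plate_1","plate_2","plate_3","stone_oblong","stone_round","stone_three"]:
            print(q,[(np.round(d["position"]).tolist(),round(d["score"],2)) for d in vision.place_of(p,q)])
print(bot.get_obs())
E
```

```text
pics
top [[408.1476320482622, 0.0, 274.700421546934], [0.0, 408.1476320482622, 219.68609415767892], [0.0, 0.0, 1.0]] [ 2.18734202 -2.14489527  0.15129638] [-0.01725227  0.45696644  0.89977596]
base_wide [([194.0, 152.0], 0.87), ([268.0, 213.0], 0.3)]
base_close [([347.0, 143.0], 0.85)]
plate_1 [([432.0, 264.0], 0.97), ([327.0, 252.0], 0.95), ([164.0, 211.0], 0.94), ([266.0, 214.0], 0.78), ([386.0, 318.0], 0.57)]
plate_2 [([432.0, 264.0], 0.97), ([327.0, 252.0], 0.95), ([164.0, 211.0], 0.94), ([266.0, 214.0], 0.78), ([386.0, 318.0], 0.57)]
plate_3 [([432.0, 264.0], 0.97), ([327.0, 252.0], 0.95), ([164.0, 211.0], 0.94), ([266.0, 214.0], 0.78), ([386.0, 318.0], 0.57)]
stone_oblong [([281.0, 137.0], 0.77)]
stone_round [([435.0, 198.0], 0.64)]
stone_three [([111.0, 172.0], 0.81)]
scene [[382.8852099404075, 0.0, 275.7348662222769], [0.0, 382.8852099404075, 208.32533122733238], [0.0, 0.0, 1.0]] [ 2.29264527  0.99712868 -0.3627227 ] [-0.30016785 -0.2423562   1.3295331 ]
{'clock': 0.5, 'joint_pos': array([1.30001996e+00, 2.40622799e-01, 4.99320267e-03, 1.33521399e+00,
       1.63063773e-05, 1.57082799e+00]), 'joint_vel': array([ 7.65179721e-04, -1.56621273e-03,  4.04561202e-04,  1.48509843e-03,
        3.90881479e-05,  2.87454749e-04]), 'tau': array([-1.01441717e-04, -3.71857846e+01,  2.52461725e+01,  2.74992366e-03,
        1.78641119e-05, -5.13582137e-06]), 'eef_pos': array([0.13373243, 0.48177371, 0.23129247]), 'tool_rot': array([ 1.34990639e-01,  9.90846874e-01, -2.23132921e-05, -1.12676604e-05]), 'ft_force': array([-0.54970414,  0.36414454,  0.24064248]), 'ft_torque': array([-0.02125471, -0.00340849, -0.01393353]), 'grasp_force': 0.0, 'grip_width': 0.08553231379520265}
```

```bash
python3 -c "
import cv2
i=cv2.imread('pics/top0.png')[90:350,60:480]
cv2.imwrite('pics/top0c.png',cv2.resize(i,(800,495),interpolation=cv2.INTER_CUBIC))"
```

```text
(no output)
```

View pics/top0c.png

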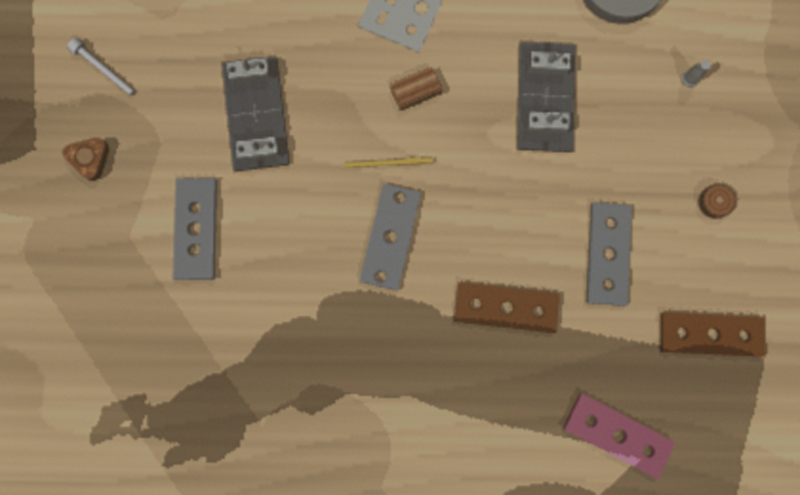

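The top view shows the wide base at full-image (194,152), with pins about 41 px apart, and the close base at (347,143), with pins about 32 px apart. plate_1 is at (266,214), plate_2 at (380,223) and plate_3 at (162,210). The oblong is at (279,136), the round at (437,195) and the three-cornered stone at (104,172). The brown and pink plates are decoys.

```bash
cat > h.py <<'E'
import numpy as np, cv2
def cam(p):
    R=cv2.Rodrigues(np.array(p["rvec"]))[0]; return R,np.array(p["tvec"]).ravel()
def ray(p,uv,z):  # pixel -> world at height z
    R,t=cam(p); d=R.T@np.linalg.inv(p["K"])@np.array([*uv,1.0]); c=-R.T@t
    return c+d*(z-c[2])/d[2]
def cloud(p,zk="z_map"):
    R,t=cam(p); z=p[zk]; v,u=np.indices(z.shape)
    q=np.stack([(u-p["K"][0,2])/p["K"][0,0]*z,(v-p["K"][1,2])/p["K"][1,1]*z,z],-1)
    return (q-t)@R, z>0
def proj(p,X):
    return cv2.projectPoints(np.array(X,float).reshape(-1,3),np.array(p["rvec"]),np.array(p["tvec"]),p["K"],None)[0].reshape(-1,2)
def rect(p,uv,lo,hi,rad,zk="z_map"):
    W,ok=cloud(p,zk); v,u=np.indices(ok.shape)
    m=ok&(np.hypot(u-uv[0],v-uv[1])<rad)&(W[...,2]>lo)&(W[...,2]<hi)
    n,l,s,_=cv2.connectedComponentsWithStats(m.astype(np.uint8)); k=1+np.argmax(s[1:,4])
    P=W[l==k]; r=cv2.minAreaRect((P[:,:2]*1000).astype(np.float32)); b=cv2.boxPoints(r)
    e1,e2=b[1]-b[0],b[2]-b[1]; e=e1 if np.hypot(*e1)>np.hypot(*e2) else e2
    return np.round(r[0],1),np.round(r[1],1),round(np.degrees(np.arctan2(e[1],e[0]))%180,1),round(np.median(P[:,2])*1000,1),np.round(P[:,:2].mean(0)*1000,1)
E
python3 - <<'E'
from h import *
p=dict(np.load("top0.npz"))
print("cam",-cam(p)[0].T@cam(p)[1])
for n,uv,lo,hi,rad in [("wide",(194,152),.004,.1,45),("wpad1",(189,126),.02,.037,20),("wpad2",(194,167),.02,.037,20),("close",(347,142),.004,.1,40),("cpad1",(349,122),.02,.037,14),("cpad2",(349,153),.02,.037,14),("p1",(266,214),.005,.05,34),("p2",(380,223),.005,.05,32),("p3",(162,210),.005,.05,34),("obl",(279,136),.006,.05,24),("round",(437,195),.006,.05,18),("three",(104,172),.006,.05,20)]:
    print(n,*rect(p,uv,lo,hi,rad,"z"))
E
```

```text
cam [0.34382411 0.00647151 0.94892352]
wide [625.1 187.7] [142.4  73.7] 7.5 9.3 [622.  185.5]
wpad1 [673.4 194.1] [21.6 47.9] 95.5 30.3 [672.4 194. ]
wpad2 [575.4 179.3] [20.9 47.9] 98.5 30.1 [574.2 178.7]
close [ 655.6 -175.2] [ 71.9 140.9] 178.5 9.3 [ 652.2 -174.7]
cpad1 [ 693.  -176.8] [47.6 20.6] 89.6 30.1 [ 691.5 -175.5]
cpad2 [ 617.2 -175.5] [48.4 21. ] 89.2 30.1 [ 616.  -174.8]
p1 [473.   15.2] [ 49.1 124. ] 167.9 10.6 [472.5  15.9]
p2 [ 457.3 -252.2] [ 49.9 125.2] 176.9 10.5 [ 456.8 -252. ]
p3 [477.7 253.2] [124.2  49.9] 2.7 10.6 [476.5 253.5]
obl [660.1 -12.6] [34.9 57.9] 114.5 16.2 [658.7 -12.7]
round [ 525.9 -386.1] [40.6 41.1] 92.5 16.4 [ 524.8 -384.8]
three [566.7 385.6] [52.8 47.8] 47.4 16.6 [562.4 386.8]
```

```bash
cat > go.py <<'E'
# go.py x y z(mm) tool-y yaw(deg): shift in the present tool axes, then turn about tool z
import sys,numpy as np
from workcell import bot
from scipy.spatial.transform import Rotation as Ro
x,y,z,a=map(float,sys.argv[1:5]); o=bot.get_obs(); R=Ro.from_quat(o["tool_rot"]).as_matrix()
ty=np.array([np.cos(np.radians(a)),np.sin(np.radians(a)),0]); T=np.c_[np.cross(ty,[0,0,-1]),ty,[0,0,-1]]
print("t",round(o["clock"],2),"pos",np.round(o["eef_pos"]*1000,1),"yyaw",round(np.degrees(np.arctan2(R[1,1],R[0,1])),1),"f",np.round(o["ft_force"],1),"w",round(o["grip_width"]*1000,1),"g",round(o["grasp_force"],1),"j6",round(o["joint_pos"][5],2))
d=R.T@(np.array([x,y,z])-o["eef_pos"]*1000); w=Ro.from_matrix(R.T@T).as_rotvec()
n=max(1,int(np.ceil(np.linalg.norm(d)/50))); print("shift",np.round(d,1),"rows",n,"each",np.round(d/n,1),"turn",np.round(w,3), "rows",int(np.ceil(abs(w).max()/.18)))
E
python3 go.py 659.5 -12.6 120 24.5
```

```text
t 0.5 pos [133.7 481.8 231.3] yyaw 74.5 f [-0.5  0.4  0.2] w 85.5 g 0.0 j6 1.57
shift [-638.9 -335.7  111.3] rows 15 each [-42.6 -22.4   7.4] turn [-0.     0.     0.872] rows 5
```

```bash
python3 -m creep '[[[-42,-22,6],[0,0,0]],[[-42,-22,6],[0,0,0]],[[-42,-22,6],[0,0,0]],[[-42,-22,6],[0,0,0]],[[-42,-22,6],[0,0,0]],[[-42,-22,6],[0,0,0]],[[-42,-22,6],[0,0,0]],[[-42,-22,6],[0,0,0]],[[-42,-22,6],[0,0,0]],[[-42,-22,6],[0,0,0]],[[-42,-22,6],[0,0,0]],[[-42,-22,6],[0,0,0]]]' 60
python3 go.py 659.5 -12.6 60 24.5
```

```text
clock: 2.0
eef_pos: [0.5499, 0.0914, 0.1592]
tool_rot: [0.135, 0.991, 0.0, 0.0]
ft_force: [0.3, 0.9, 0.4]
grip_width: 0.06
grasp_force: 0.0
t 2.0 pos [549.9  91.4 159.2] yyaw 74.5 f [0.3 0.9 0.4] w 60.0 g 0.0 j6 0.44
shift [-133.4  -70.9   99.2] rows 4 each [-33.4 -17.7  24.8] turn [0.    0.    0.872] rows 5
```

```bash
python3 -m creep '[[[-44.5,-23.6,0],[0,0,0]],[[-44.5,-23.6,0],[0,0,0]],[[-44.5,-23.6,0],[0,0,0]],[[0,0,20],[0,0,0.174]],[[0,0,20],[0,0,0.174]],[[0,0,20],[0,0,0.174]],[[0,0,20],[0,0,0.174]],[[0,0,20],[0,0,0.176]],[[0,0,0],[0,0,0]],[[0,0,0],[0,0,0]]]' 60
python3 go.py 659.5 -12.6 2 24.5
```

```text
clock: 3.25
eef_pos: [0.659, -0.0114, 0.06]
tool_rot: [0.54, 0.842, 0.0, 0.0]
ft_force: [0.5, 0.6, 0.9]
grip_width: 0.0599
grasp_force: 0.0
t 3.25 pos [659.  -11.4  60. ] yyaw 24.7 f [0.5 0.6 0.9] w 59.9 g 0.0 j6 1.12
shift [-1.3 -0.1 58. ] rows 2 each [-0.7 -0.  29. ] turn [0.001 0.    0.003] rows 1
```

```bash
python3 -m creep '[[[-1,0,20],[0,0,0]],[[0,0,20],[0,0,0]],[[0,0,12],[0,0,0]],[[0,0,5],[0,0,0]],[[0,0,0],[0,0,0]]]' 60
python3 -m creep '[[[0,0,0],[0,0,0]],[[0,0,0],[0,0,0]],[[0,0,0],[0,0,0]],[[0,0,0],[0,0,0]],[[0,0,0],[0,0,0]],[[0,0,0],[0,0,0]]]' 20
python3 -m creep '[[[0,0,-20],[0,0,0]],[[0,0,-40],[0,0,0]],[[0,0,-40],[0,0,0]],[[0,0,0],[0,0,0]]]'
python3 go.py 624.5 187 105 98
```

```text
clock: 3.88
eef_pos: [0.6591, -0.0122, 0.0026]
tool_rot: [0.541, 0.841, 0.0, 0.0]
ft_force: [-0.1, 0.2, -0.6]
grip_width: 0.06
grasp_force: 0.0
clock: 4.62
eef_pos: [0.6599, -0.0123, 0.0036]
tool_rot: [0.541, 0.841, 0.001, 0.001]
ft_force: [0.1, -0.4, 6.7]
grip_width: 0.0323
grasp_force: 62.0
clock: 5.12
eef_pos: [0.6614, -0.0123, 0.1063]
tool_rot: [0.541, 0.841, 0.002, 0.003]
ft_force: [0.4, 0.0, -0.8]
grip_width: 0.0322
grasp_force: 61.3
t 5.12 pos [661.4 -12.3 106.3] yyaw 24.5 f [ 0.4  0.  -0.8] w 32.2 g 61.3 j6 1.12
shift [196.7  49.1   1. ] rows 5 each [39.3  9.8  0.2] turn [ 0.004  0.007 -1.282] rows 8
```

```bash
python3 -m creep '[[[39.3,9.8,0],[0,0,0]],[[39.3,9.8,0],[0,0,0]],[[39.3,9.8,0],[0,0,0]],[[39.3,9.8,0],[0,0,0]],[[39.3,9.8,0],[0,0,0]],[[0,0,0],[0,0,-0.16]],[[0,0,0],[0,0,-0.16]],[[0,0,0],[0,0,-0.16]],[[0,0,0],[0,0,-0.16]],[[0,0,0],[0,0,-0.16]],[[0,0,0],[0,0,-0.16]],[[0,0,0],[0,0,-0.16]]]'
python3 -m creep '[[[0,0,10],[0,0,-0.16]],[[0,0,20],[0,0,0]],[[0,0,0],[0,0,0]],[[0,0,0],[0,0,0]]]'
python3 go.py 624.5 187 12 98;python3 - <<'E'
from h import *
from workcell import vision
p=vision.camera("top"); cv2.imwrite("pics/t1.png",cv2.resize(p["image"][90:240,120:320],(800,600)))
s=vision.camera("scene"); cv2.imwrite("pics/s1.png",s["image"])
E
```

```text
clock: 6.62
eef_pos: [0.6206, 0.1864, 0.1]
tool_rot: [0.009, 1.0, -0.001, -0.002]
ft_force: [-0.1, -0.1, -1.3]
grip_width: 0.0321
grasp_force: 61.3
clock: 7.12
eef_pos: [0.6215, 0.1867, 0.0717]
tool_rot: [-0.069, 0.998, -0.0, -0.001]
ft_force: [0.2, -0.0, -0.4]
grip_width: 0.0324
grasp_force: 61.3
t 7.12 pos [621.5 186.7  71.7] yyaw 97.9 f [ 0.2 -0.  -0.4] w 32.4 g 61.3 j6 0.15
shift [-3.1 -0.1 59.7] rows 2 each [-1.6 -0.1 29.9] turn [-0.    -0.001 -0.002] rows 1
```

View pics/s1.png

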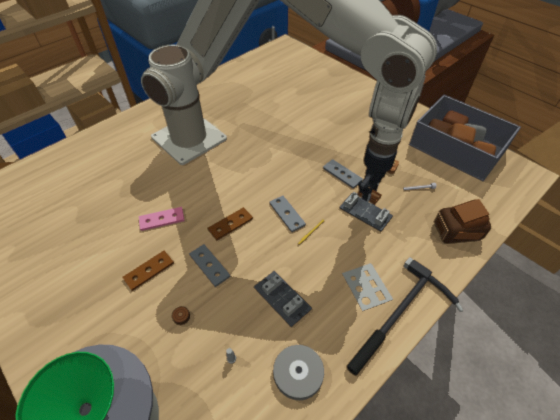

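The scene view shows the stone held over the wide base at about (368,205), between the pads. I'll lower it and release.

```bash
python3 -m creep '[[[-3,0,15],[0,0,0]],[[0,0,20],[0,0,0]],[[0,0,14],[0,0,0]],[[0,0,5],[0,0,0]],[[0,0,5],[0,0,0]],[[0,0,0],[0,0,0]],[[0,0,0],[0,0,0]]]'
python3 -m creep '[[[0,0,0],[0,0,0]],[[0,0,0],[0,0,0]],[[0,0,0],[0,0,0]],[[0,0,-20],[0,0,0]],[[0,0,-40],[0,0,0]],[[0,0,-40],[0,0,0]],[[0,0,0],[0,0,0]]]' 56
python3 go.py 473 15.5 60 77.9
```

```text
clock: 8.1
eef_pos: [0.6254, 0.1874, 0.014]
tool_rot: [-0.069, 0.998, 0.0, 0.001]
ft_force: [-0.2, -0.5, -0.7]
grip_width: 0.0324
grasp_force: 61.3
clock: 8.98
eef_pos: [0.6278, 0.1881, 0.1182]
tool_rot: [-0.069, 0.998, 0.001, 0.004]
ft_force: [0.7, -0.0, -0.5]
grip_width: 0.0562
grasp_force: 0.0
t 8.97 pos [627.8 188.1 118.2] yyaw 97.9 f [ 0.7 -0.  -0.5] w 56.2 g 0.0 j6 0.15
shift [ 177.5 -149.9   56.4] rows 5 each [ 35.5 -30.   11.3] turn [0.003 0.009 0.348] rows 2
```

```bash
python3 -m creep '[[[35.5,-30,0],[0,0,0]],[[35.5,-30,0],[0,0,0]],[[35.5,-30,0],[0,0,0]],[[35.5,-30,0],[0,0,0]],[[35.5,-30,0],[0,0,0]],[[0,0,25],[0,0,0.174]],[[0,0,25],[0,0,0.174]],[[0,0,0],[0,0,0]],[[0,0,0],[0,0,0]]]' 62
python3 go.py 473 15.5 3 77.9
python3 - <<'E'
from h import *
from workcell import vision
p=vision.camera("top"); print(rect(p,(191,150),.017,.028,20)); print("stone top",rect(p,(192,148),.018,.0275,16))
E
```

```text
clock: 10.1
eef_pos: [0.4697, 0.0145, 0.0635]
tool_rot: [0.104, 0.995, -0.0, -0.0]
ft_force: [0.3, 0.1, 0.5]
grip_width: 0.0622
grasp_force: 0.0
t 10.1 pos [469.7  14.5  63.5] yyaw 78.1 f [0.3 0.1 0.5] w 62.2 g 0.0 j6 0.24
shift [-3.   1.7 60.5] rows 2 each [-1.5  0.8 30.3] turn [-0.    -0.     0.003] rows 1
(array([625.2, 186.9]), array([58.7, 34. ]), np.float32(7.7), np.float64(24.3), array([624. , 186.5]))
stone top (array([625.2, 186.9]), array([58.7, 34. ]), np.float32(7.7), np.float64(24.2), array([624.3, 186.7]))
```

```bash
python3 -m creep '[[[-3,1.5,20],[0,0,0]],[[0,0,20],[0,0,0]],[[0,0,14],[0,0,0]],[[0,0,5],[0,0,0]],[[0,0,0],[0,0,0]],[[0,0,0],[0,0,0]]]'
python3 -m creep '[[[0,0,0],[0,0,0]],[[0,0,0],[0,0,0]],[[0,0,0],[0,0,0]],[[0,0,0],[0,0,0]],[[0,0,0],[0,0,0]],[[0,0,0],[0,0,0]]]' 30
python3 go.py 473 15.5 3 77.9
```

```text
clock: 10.9
eef_pos: [0.4734, 0.0152, 0.0049]
tool_rot: [0.105, 0.994, 0.0, 0.001]
ft_force: [-0.3, -0.1, 0.3]
grip_width: 0.0624
grasp_force: 0.0
clock: 11.65
eef_pos: [0.4734, 0.0153, 0.0056]
tool_rot: [0.105, 0.994, 0.0, 0.001]
ft_force: [-1.6, 0.8, 7.0]
grip_width: 0.045
grasp_force: 60.0
t 11.65 pos [473.4  15.3   5.6] yyaw 77.9 f [-1.6  0.8  7. ] w 45.0 g 60.0 j6 0.24
shift [0.5 0.1 2.6] rows 1 each [0.5 0.1 2.6] turn [0.001 0.002 0.   ] rows 1
```

```bash
python3 -m creep '[[[0,0,-10],[0,0,0]],[[0,0,-30],[0,0,0]],[[0,0,-40],[0,0,0]],[[0,0,-25],[0,0,0]],[[0,0,0],[0,0,0]],[[0,0,0],[0,0,0]]]'
python3 go.py 625 187 110 98
python3 - <<'E'
from h import *
from workcell import vision
s=vision.camera("scene"); u=proj(s,[.473,.015,.1])[0].astype(int); print(u)
i=s["image"][max(0,u[1]-75):u[1]+75,u[0]-100:u[0]+100]; cv2.imwrite("pics/s2.png",cv2.resize(i,None,fx=4,fy=4,interpolation=2))
E
```

```text
clock: 12.4
eef_pos: [0.472, 0.0152, 0.1085]
tool_rot: [0.105, 0.994, -0.0, -0.001]
ft_force: [-0.4, 0.9, -2.0]
grip_width: 0.0445
grasp_force: 61.5
t 12.4 pos [472.   15.2 108.5] yyaw 77.9 f [-0.4  0.9 -2. ] w 44.5 g 61.5 j6 0.24
shift [-113.7  200.    -1.8] rows 5 each [-22.7  40.   -0.4] turn [-0.    -0.001 -0.35 ] rows 2
[287 191]
```

View pics/s2.png

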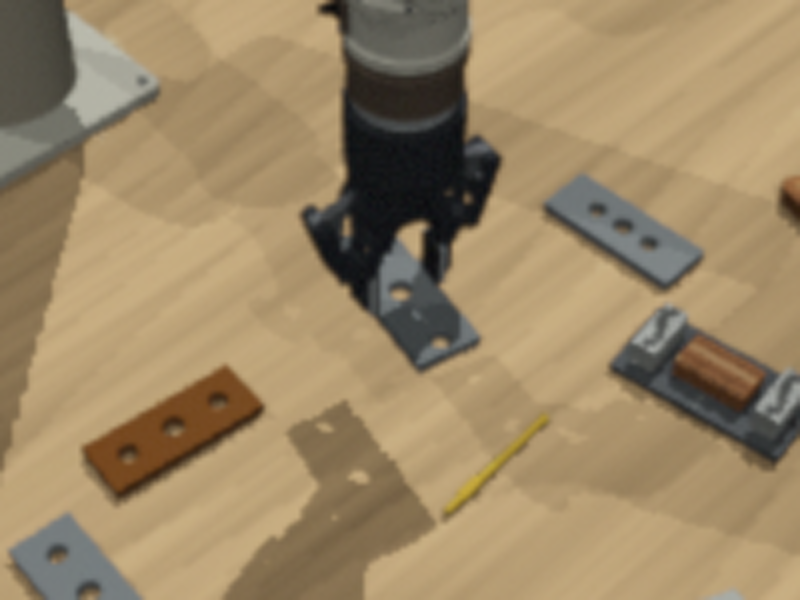

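plate_1 is held level in the fingers (crop around 430,310). The oblong sits between the pads of the wide base. I'll carry the plate over and check it against the base from above.

```bash
python3 -m creep '[[[-22.8,40,0],[0,0,0]],[[-22.8,40,0],[0,0,0]],[[-22.8,40,0],[0,0,0]],[[-22.8,40,0],[0,0,0]],[[-22.8,40,0],[0,0,0]],[[0,0,15],[0,0,-0.175]],[[0,0,15],[0,0,-0.175]],[[0,0,0],[0,0,0]],[[0,0,0],[0,0,0]]]'
python3 go.py 625 187 37 98
python3 - <<'E'
from h import *
from workcell import vision
p=vision.camera("top")
W,ok=cloud(p); m=ok&(abs(W[...,0]-.625)<.085)&(abs(W[...,1]-.187)<.06)&(W[...,2]>.07)&(W[...,2]<.105)
P=W[m]; A=np.c_[P[:,:2]-[.625,.187],np.ones(len(P))]; c=np.linalg.lstsq(A,P[:,2],rcond=None)[0]; print("plane",c,len(P))
i=p["image"][100:205,120:260].copy(); cv2.imwrite("pics/t3.png",cv2.resize(i,None,fx=5.7,fy=5.7,interpolation=2))
print(rect(p,proj(p,[.625,.187,.085])[0],.075,.1,45))
E
```

```text
clock: 13.58
eef_pos: [0.6258, 0.1867, 0.0786]
tool_rot: [-0.068, 0.998, -0.0, -0.001]
ft_force: [0.4, -0.6, -1.6]
grip_width: 0.0447
grasp_force: 61.7
t 13.57 pos [625.8 186.7  78.6] yyaw 97.8 f [ 0.4 -0.6 -1.6] w 44.7 g 61.7 j6 0.15
shift [ 0.7  0.4 41.6] rows 1 each [ 0.7  0.4 41.6] turn [-0.    -0.001 -0.003] rows 1
plane [ 0.14316468 -0.75687667  0.06801757] 111
(array([600.6, 155.7]), array([65.5, 20.6]), np.float32(11.1), np.float64(83.5), array([604.1, 160.9]))
```

View pics/t3.png

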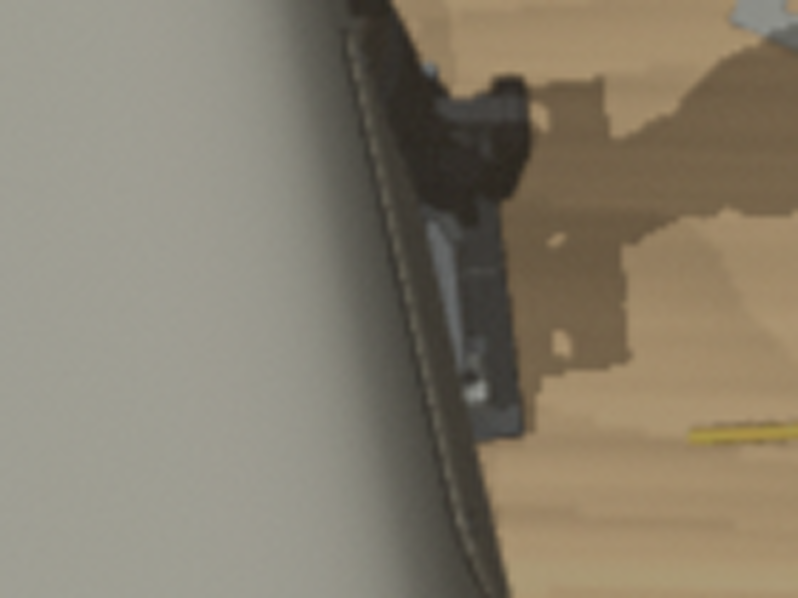

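The top view is blocked by the arm, which covers everything left of column 480. I'll descend gently, watching the force, and use the scene camera.

```bash
python3 -m creep '[[[0.5,0,13],[0,0,0]],[[0,0,8],[0,0,0]],[[0,0,4],[0,0,0]],[[0,0,0],[0,0,0]],[[0,0,0],[0,0,0]]]'
python3 go.py 625 187 36 98
python3 - <<'E'
from h import *
from workcell import vision
s=vision.camera("scene"); u=proj(s,[.625,.187,.04])[0].astype(int); print(u)
i=s["image"][u[1]-38:u[1]+37,u[0]-50:u[0]+50]; cv2.imwrite("pics/s4.png",cv2.resize(i,None,fx=7,fy=7,interpolation=2))
E
```

```text
clock: 14.25
eef_pos: [0.6259, 0.187, 0.0546]
tool_rot: [-0.07, 0.998, 0.0, 0.0]
ft_force: [0.4, -0.1, -1.5]
grip_width: 0.0448
grasp_force: 61.7
t 14.25 pos [625.9 187.   54.6] yyaw 98.0 f [ 0.4 -0.1 -1.5] w 44.8 g 61.7 j6 0.15
shift [ 0.9  0.1 18.6] rows 1 each [ 0.9  0.1 18.6] turn [ 0.     0.001 -0.   ] rows 1
[367 203]
```

View pics/s4.png

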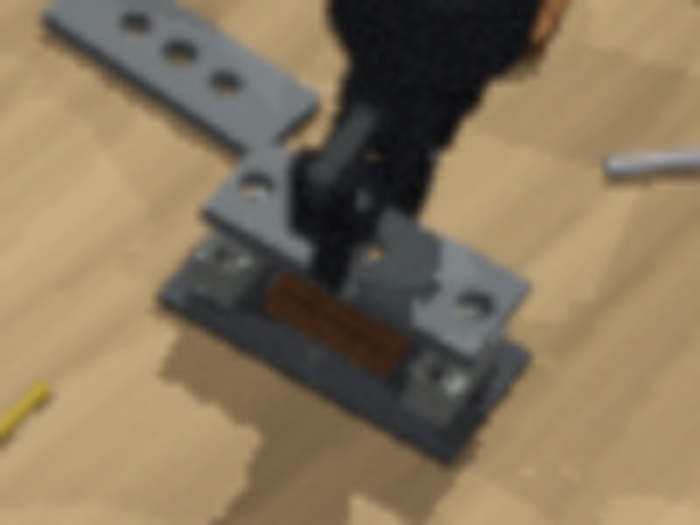

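The plate is over the pads, with its holes near crop (257,183) and (472,305), and there is no contact force. Continuing down.

```bash
python3 -m creep '[[[0.8,0,4],[0,0,0]],[[0,0,4],[0,0,0]],[[0,0,0],[0,0,0]],[[0,0,0],[0,0,0]]]'
python3 -m creep '[[[0,0,3],[0,0,0]],[[0,0,3],[0,0,0]],[[0,0,0],[0,0,0]],[[0,0,0],[0,0,0]]]'
python3 go.py 625 187 36 98
```

```text
clock: 14.8
eef_pos: [0.6248, 0.1867, 0.0462]
tool_rot: [-0.07, 0.998, -0.0, -0.0]
ft_force: [-0.5, 0.2, -1.6]
grip_width: 0.0447
grasp_force: 61.7
clock: 15.3
eef_pos: [0.6248, 0.1868, 0.0403]
tool_rot: [-0.07, 0.998, -0.0, -0.0]
ft_force: [-0.3, 0.1, -1.1]
grip_width: 0.0444
grasp_force: 61.7
t 15.3 pos [624.8 186.8  40.3] yyaw 98.0 f [-0.3  0.1 -1.1] w 44.4 g 61.7 j6 0.15
shift [-0.2  0.2  4.3] rows 1 each [-0.2  0.2  4.3] turn [-0. -0. -0.] rows 1
```

Pins are in the holes with no contact force. Last few millimetres, then release.

```bash
python3 -m creep '[[[0,0,2],[0,0,0]],[[0,0,2],[0,0,0]],[[0,0,0],[0,0,0]],[[0,0,0],[0,0,0]]]'
python3 -m creep '[[[0,0,0],[0,0,0]],[[0,0,0],[0,0,0]],[[0,0,0],[0,0,0]],[[0,0,-10],[0,0,0]],[[0,0,-40],[0,0,0]],[[0,0,-40],[0,0,0]],[[0,0,0],[0,0,0]],[[0,0,0],[0,0,0]]]' 62
python3 go.py 525.5 -385.7 100 89
```

```text
clock: 15.8
eef_pos: [0.6248, 0.1868, 0.0363]
tool_rot: [-0.07, 0.998, -0.0, -0.0]
ft_force: [-0.5, 0.2, -1.0]
grip_width: 0.0446
grasp_force: 61.7
clock: 16.8
eef_pos: [0.6248, 0.1867, 0.1266]
tool_rot: [-0.07, 0.998, 0.0, 0.0]
ft_force: [-0.1, 0.3, -0.4]
grip_width: 0.0621
grasp_force: 0.0
t 16.8 pos [624.8 186.7 126.6] yyaw 98.0 f [-0.1  0.3 -0.4] w 62.1 g 0.0 j6 0.15
shift [ 177.7 -553.1   26.5] rows 12 each [ 14.8 -46.1   2.2] turn [0.    0.    0.157] rows 1
```

```bash
python3 -m creep '[[[14.8,-46.1,0],[0,0,0]],[[14.8,-46.1,0],[0,0,0]],[[14.8,-46.1,0],[0,0,0]],[[14.8,-46.1,0],[0,0,0]],[[14.8,-46.1,0],[0,0,0]],[[14.8,-46.1,0],[0,0,0]],[[14.8,-46.1,0],[0,0,0]],[[14.8,-46.1,0],[0,0,0]],[[14.8,-46.1,0],[0,0,0]],[[14.8,-46.1,0],[0,0,0]],[[14.8,-46.1,0],[0,0,0]],[[14.8,-46.1,0],[0,0,0]]]'
python3 -m creep '[[[0,0,30],[0,0,0.157]],[[0,0,30],[0,0,0]],[[0,0,0],[0,0,0]],[[0,0,0],[0,0,0]]]'
python3 go.py 525.5 -385.7 4 89
python3 - <<'E'
from h import *
from workcell import vision
p=vision.camera("top")
print(rect(p,(192,148),.034,.0425,45))
W,ok=cloud(p); m=ok&(abs(W[...,0]-.625)<.075)&(abs(W[...,1]-.187)<.05)&(W[...,2]>.034)&(W[...,2]<.047)
P=W[m]; A=np.c_[P[:,:2]-[.625,.187],np.ones(len(P))]; print("plane",np.linalg.lstsq(A,P[:,2],rcond=None)[0].round(4))
print(rect(p,(437,195),.006,.025,18))
E
```

```text
clock: 18.3
eef_pos: [0.5243, -0.3865, 0.1244]
tool_rot: [-0.07, 0.998, 0.001, -0.001]
ft_force: [0.4, -1.0, 0.6]
grip_width: 0.062
grasp_force: 0.0
clock: 18.8
eef_pos: [0.5258, -0.3855, 0.0664]
tool_rot: [0.009, 1.0, 0.0, -0.0]
ft_force: [-0.3, 0.3, 0.2]
grip_width: 0.0621
grasp_force: 0.0
t 18.8 pos [ 525.8 -385.5   66.4] yyaw 89.0 f [-0.3  0.3  0.2] w 62.1 g 0.0 j6 -0.62
shift [ 0.2 -0.2 62.4] rows 2 each [ 0.1 -0.1 31.2] turn [ 0. -0.  0.] rows 1
(array([624.4, 186.5]), array([125.6,  48.5]), np.float32(8.0), np.float64(40.2), array([623.5, 186.3]))
plane [0.0014 0.001  0.0403]
(array([ 520.1, -385.9]), array([40.7, 29.2]), np.float32(89.7), np.float64(16.1), array([ 519.6, -385.5]))
```

plate_1 is seated: top at 40.2 mm, level. Now the round stone.

```bash
python3 -m creep '[[[0,0,25],[0,0,0]],[[0,0,22],[0,0,0]],[[0,0,10],[0,0,0]],[[0,0,5.5],[0,0,0]],[[0,0,0],[0,0,0]]]'
python3 -m creep '[[[0,0,0],[0,0,0]],[[0,0,0],[0,0,0]],[[0,0,0],[0,0,0]],[[0,0,0],[0,0,0]],[[0,0,0],[0,0,0]],[[0,0,0],[0,0,0]]]' 25
python3 -m creep '[[[0,0,-10],[0,0,0]],[[0,0,-30],[0,0,0]],[[0,0,-30],[0,0,0]],[[0,0,-30],[0,0,0]],[[0,0,0],[0,0,0]],[[0,0,0],[0,0,0]]]'
python3 go.py 655.2 -176 104 89
```

```text
clock: 19.48
eef_pos: [0.5261, -0.3859, 0.0044]
tool_rot: [0.009, 1.0, -0.0, 0.0]
ft_force: [-0.3, 0.0, -0.1]
grip_width: 0.0618
grasp_force: 0.0
clock: 20.23
eef_pos: [0.5266, -0.3864, 0.0054]
tool_rot: [0.009, 1.0, -0.001, 0.001]
ft_force: [-0.8, -0.5, 5.3]
grip_width: 0.0394
grasp_force: 60.7
clock: 20.98
eef_pos: [0.5252, -0.3853, 0.103]
tool_rot: [0.009, 1.0, 0.0, -0.001]
ft_force: [-0.0, 0.1, -0.4]
grip_width: 0.0392
grasp_force: 60.4
t 20.98 pos [ 525.2 -385.3  103. ] yyaw 89.0 f [-0.   0.1 -0.4] w 39.2 g 60.4 j6 -0.62
shift [-126.3  211.6   -1. ] rows 5 each [-25.3  42.3  -0.2] turn [ 0.001 -0.001 -0.   ] rows 1
```

```bash
python3 -m creep '[[[-25.3,42.3,0],[0,0,0]],[[-25.3,42.3,0],[0,0,0]],[[-25.3,42.3,0],[0,0,0]],[[-25.3,42.3,0],[0,0,0]],[[-25.3,42.3,0],[0,0,0]],[[0,0,20],[0,0,0]],[[0,0,20],[0,0,0]],[[0,0,0],[0,0,0]],[[0,0,0],[0,0,0]],[[0,0,0],[0,0,0]]]'
python3 go.py 655.2 -176 13.5 89
python3 - <<'E'
from h import *
from workcell import vision
s=vision.camera("scene"); u=proj(s,[.655,-.176,.04])[0].astype(int); print(u)
i=s["image"][u[1]-50:u[1]+40,u[0]-60:u[0]+60]; cv2.imwrite("pics/s5.png",cv2.resize(i,None,fx=6,fy=6,interpolation=2))
E
```

```text
clock: 22.22
eef_pos: [0.6565, -0.177, 0.0647]
tool_rot: [0.009, 1.0, -0.0, 0.001]
ft_force: [0.2, -0.2, -0.2]
grip_width: 0.0393
grasp_force: 60.5
t 22.23 pos [ 656.5 -177.    64.7] yyaw 89.0 f [ 0.2 -0.2 -0.2] w 39.3 g 60.5 j6 -0.25
shift [ 1.4  1.  51.2] rows 2 each [ 0.7  0.5 25.6] turn [-0.     0.002 -0.001] rows 1
[282 290]
```

View pics/s5.png

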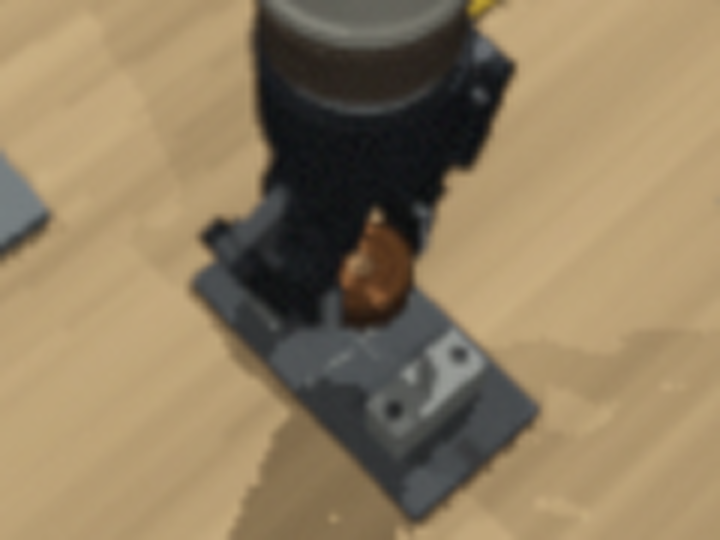

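The round stone, near crop (377,270), looks pitched about the finger line. I'll measure its tilt from depth.

```bash
cat > tilt.py <<'E'
from h import *
from workcell import vision, bot
s=vision.camera("scene"); W,ok=cloud(s); e=bot.get_obs()["eef_pos"]
hsv=cv2.cvtColor(s["image"],cv2.COLOR_BGR2HSV); b=s["image"].astype(int)
m=ok&(np.linalg.norm(W[...,:2]-e[:2],axis=-1)<.032)&(abs(W[...,2]-e[2]-.005)<.03)&(hsv[...,1]>90)&(b[...,2]-b[...,0]>40)
P=W[m]; print(len(P)); print(np.round((P-e)[::max(1,len(P)//25)]*1000,0).astype(int).tolist())
c=P.mean(0); u,sv,v=np.linalg.svd(P-c); print("normal",v[2].round(2),"sv",(sv/np.sqrt(len(P))*1000).round(1),"centre-tcp",((c-e)*1000).round(1))
E
python3 tilt.py
```

```text
118
[[-12, 20, 11], [-10, 12, 14], [-10, 11, 10], [-2, 16, 14], [-5, 13, 10], [-7, 6, 11], [-1, 13, 10], [-7, 2, 11], [-1, 9, 10], [7, 15, 13], [-1, 3, 12], [4, 11, 10], [-6, -5, 12], [1, 2, 12], [7, 8, 12], [-5, -6, 10], [2, 0, 12], [9, 6, 14], [-2, -9, 11], [4, -2, 12], [10, 5, 10], [1, -9, 12], [8, -2, 12], [14, 5, 11], [6, -7, 12], [13, -1, 13], [6, -10, 11], [13, -4, 11], [9, -13, 14], [14, -5, 10]]
normal [-0.04 -0.03 -1.  ] sv [9.2 6.3 1.4] centre-tcp [ 2.8  3.8 11.5]
```

The stone is level: its normal is vertical and its underside is about 4.5 mm below the TCP. I'll lower and release.

```bash
python3 -m creep '[[[1.2,1,20],[0,0,0]],[[0,0,16],[0,0,0]],[[0,0,10],[0,0,0]],[[0,0,4],[0,0,0]],[[0,0,1],[0,0,0]],[[0,0,0],[0,0,0]],[[0,0,0],[0,0,0]]]'
python3 -m creep '[[[0,0,0],[0,0,0]],[[0,0,0],[0,0,0]],[[0,0,0],[0,0,0]],[[0,0,-15],[0,0,0]],[[0,0,-40],[0,0,0]],[[0,0,-40],[0,0,0]],[[0,0,0],[0,0,0]],[[0,0,0],[0,0,0]]]' 62
python3 go.py 457 -252 105 87
```

```text
clock: 23.2
eef_pos: [0.6552, -0.1756, 0.0134]
tool_rot: [0.009, 1.0, -0.0, 0.0]
ft_force: [-1.8, -0.2, 2.3]
grip_width: 0.0393
grasp_force: 60.6
clock: 24.2
eef_pos: [0.6548, -0.1755, 0.1084]
tool_rot: [0.009, 1.0, -0.0, 0.0]
ft_force: [0.1, 0.8, -0.2]
grip_width: 0.062
grasp_force: 0.0
t 24.2 pos [ 654.8 -175.5  108.4] yyaw 89.0 f [ 0.1  0.8 -0.2] w 62.0 g 0.0 j6 -0.24
shift [196.4 -80.    3.3] rows 5 each [ 39.3 -16.    0.7] turn [-0.     0.001  0.035] rows 1
```

```bash
python3 -m creep '[[[39.3,-16,0],[0,0,0]],[[39.3,-16,0],[0,0,0]],[[39.3,-16,0],[0,0,0]],[[39.3,-16,0],[0,0,0]],[[39.3,-16,0],[0,0,0]],[[0,0,25],[0,0,0.035]],[[0,0,20],[0,0,0]],[[0,0,0],[0,0,0]],[[0,0,0],[0,0,0]]]'
python3 go.py 457 -252 5 87
python3 - <<'E'
from h import *
from workcell import vision
p=vision.camera("top")
print("round",rect(p,proj(p,[.655,-.176,.024])[0],.018,.0275,14))
for n,x in(("c1",.693),("c2",.617)): print(n,rect(p,proj(p,[x,-.176,.03])[0],.0275,.036,14))
cv2.imwrite("pics/t6.png",cv2.resize(p["image"][100:190,290:410],None,fx=6,fy=6,interpolation=2))
E
```

```text
clock: 25.32
eef_pos: [0.4568, -0.2518, 0.0627]
tool_rot: [0.026, 1.0, 0.0, -0.0]
ft_force: [-0.1, 0.0, -0.2]
grip_width: 0.0619
grasp_force: 0.0
t 25.32 pos [ 456.8 -251.8   62.7] yyaw 87.0 f [-0.1  0.  -0.2] w 61.9 g 0.0 j6 -0.45
shift [-0.3 -0.2 57.7] rows 2 each [-0.1 -0.1 28.9] turn [ 0.    -0.001 -0.   ] rows 1
round (array([ 654., -176.]), array([40.1, 40.5]), np.float32(134.2), np.float64(24.3), array([ 653.1, -174.8]))
c1 (array([ 693.6, -176.2]), array([47.1, 20.8]), np.float32(88.4), np.float64(30.3), array([ 692.6, -176. ]))
c2 (array([ 617. , -175.5]), array([47.3, 21.5]), np.float32(87.9), np.float64(30.4), array([ 616.8, -175.7]))
```

View pics/t6.png

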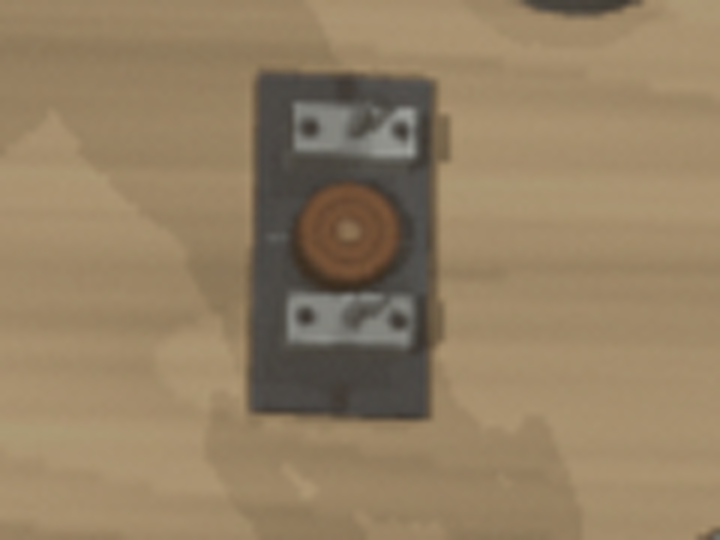

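The round stone sits centred between the close base's pads, at crop (348,232), with its top at 24.3 mm. Now grasp plate_2.

```bash
python3 -m creep '[[[0,0,22],[0,0,0]],[[0,0,20],[0,0,0]],[[0,0,10],[0,0,0]],[[0,0,5.5],[0,0,0]],[[0,0,0],[0,0,0]]]'
python3 -m creep '[[[0,0,0],[0,0,0]],[[0,0,0],[0,0,0]],[[0,0,0],[0,0,0]],[[0,0,0],[0,0,0]],[[0,0,0],[0,0,0]],[[0,0,0],[0,0,0]]]' 30
python3 -m creep '[[[0,0,-10],[0,0,0]],[[0,0,-30],[0,0,0]],[[0,0,-40],[0,0,0]],[[0,0,-25],[0,0,0]],[[0,0,0],[0,0,0]],[[0,0,0],[0,0,0]]]'
python3 go.py 655.2 -175.8 110 88.7
```

```text
clock: 26.0
eef_pos: [0.4571, -0.2521, 0.0055]
tool_rot: [0.026, 1.0, -0.0, 0.0]
ft_force: [-0.6, 0.4, 0.5]
grip_width: 0.062
grasp_force: 0.0
clock: 26.75
eef_pos: [0.4575, -0.2524, 0.0068]
tool_rot: [0.026, 1.0, -0.001, 0.001]
ft_force: [-2.0, 0.3, 6.0]
grip_width: 0.0436
grasp_force: 60.2
clock: 27.5
eef_pos: [0.4562, -0.2516, 0.1095]
tool_rot: [0.026, 1.0, 0.0, -0.001]
ft_force: [-0.1, 0.2, -1.5]
grip_width: 0.0432
grasp_force: 61.3
t 27.5 pos [ 456.2 -251.6  109.5] yyaw 87.0 f [-0.1  0.2 -1.5] w 43.2 g 61.3 j6 -0.45
shift [-194.7   86.2   -0.7] rows 5 each [-38.9  17.2  -0.1] turn [ 0.001 -0.001 -0.03 ] rows 1
```

```bash
python3 -m creep '[[[-38.9,17.2,0],[0,0,0]],[[-38.9,17.2,0],[0,0,0]],[[-38.9,17.2,0],[0,0,0]],[[-38.9,17.2,0],[0,0,0]],[[-38.9,17.2,0],[0,0,0]],[[0,0,15],[0,0,-0.03]],[[0,0,15],[0,0,0]],[[0,0,0],[0,0,0]],[[0,0,0],[0,0,0]],[[0,0,0],[0,0,0]]]'
python3 go.py 655.2 -175.8 37.5 88.7
```

```text
clock: 28.75
eef_pos: [0.6558, -0.177, 0.0814]
tool_rot: [0.012, 1.0, -0.0, 0.001]
ft_force: [-0.7, -0.1, -1.0]
grip_width: 0.043
grasp_force: 61.4
t 28.75 pos [ 655.8 -177.    81.4] yyaw 88.6 f [-0.7 -0.1 -1. ] w 43.0 g 61.4 j6 -0.24
shift [ 0.7  1.2 43.9] rows 1 each [ 0.7  1.2 43.9] turn [-0.     0.002 -0.001] rows 1
```

```bash
python3 -m creep '[[[0.5,1.1,15],[0,0,0]],[[0,0,8],[0,0,0]],[[0,0,0],[0,0,0]],[[0,0,0],[0,0,0]]]'
python3 -m creep '[[[0,0,4],[0,0,0]],[[0,0,4],[0,0,0]],[[0,0,0],[0,0,0]],[[0,0,0],[0,0,0]]]'
python3 go.py 655.2 -175.8 37.5 88.7
python3 - <<'E'
from h import *
from workcell import vision
s=vision.camera("scene"); u=proj(s,[.655,-.176,.04])[0].astype(int)
i=s["image"][u[1]-45:u[1]+45,u[0]-60:u[0]+60]; cv2.imwrite("pics/s7.png",cv2.resize(i,None,fx=6,fy=6,interpolation=2))
E
```

```text
clock: 29.25
eef_pos: [0.6552, -0.1752, 0.0572]
tool_rot: [0.011, 1.0, 0.0, -0.0]
ft_force: [0.4, -0.4, -0.1]
grip_width: 0.0434
grasp_force: 61.4
clock: 29.75
eef_pos: [0.6552, -0.1753, 0.0493]
tool_rot: [0.011, 1.0, 0.0, -0.0]
ft_force: [0.0, -0.0, -1.9]
grip_width: 0.0435
grasp_force: 61.4
t 29.75 pos [ 655.2 -175.3   49.3] yyaw 88.7 f [ 0.  -0.  -1.9] w 43.5 g 61.4 j6 -0.24
shift [-0.  -0.5 11.8] rows 1 each [-0.  -0.5 11.8] turn [ 0. -0. -0.] rows 1
```

View pics/s7.png

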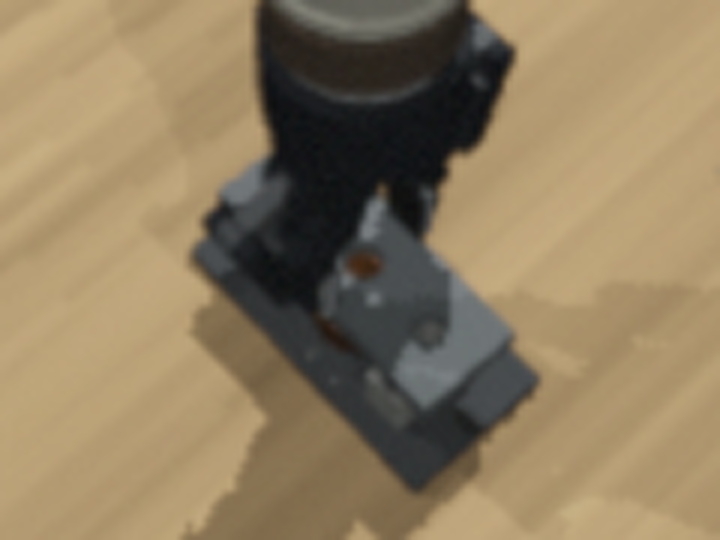

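The plate is level over the base. A pin shows in the near hole at crop (430,332), the stone shows through the drill hole at (362,265), and there is no contact force. Lowering and releasing.

```bash
python3 -m creep '[[[0,-0.4,4],[0,0,0]],[[0,0,4],[0,0,0]],[[0,0,0],[0,0,0]],[[0,0,0],[0,0,0]]]'
python3 -m creep '[[[0,0,2],[0,0,0]],[[0,0,1.5],[0,0,0]],[[0,0,0],[0,0,0]],[[0,0,0],[0,0,0]]]'
python3 -m creep '[[[0,0,0],[0,0,0]],[[0,0,0],[0,0,0]],[[0,0,0],[0,0,0]],[[0,0,-10],[0,0,0]],[[0,0,-40],[0,0,0]],[[0,0,-40],[0,0,0]],[[45,0,0],[0,0,0]],[[45,0,0],[0,0,0]],[[45,0,0],[0,0,0]],[[45,0,0],[0,0,0]],[[45,0,0],[0,0,0]],[[0,0,0],[0,0,0]]]' 62
python3 - <<'E'
from h import *
from workcell import vision
p=vision.camera("top"); W,ok=cloud(p)
for n,x,y,a in(("close",.655,-.176,0),("wide",.625,.187,8)):
    print(n,rect(p,proj(p,[x,y,.04])[0],.034,.0425,45))
    m=ok&(abs(W[...,0]-x)<.075)&(abs(W[...,1]-y)<.05)&(W[...,2]>.034)&(W[...,2]<.047)
    P=W[m]; print(np.linalg.lstsq(np.c_[P[:,:2]-[x,y],np.ones(len(P))],P[:,2],rcond=None)[0].round(4))
cv2.imwrite("pics/t8.png",cv2.resize(p["image"][90:290,80:460],(800,421),interpolation=2))
E
```

```text
clock: 30.3
eef_pos: [0.6551, -0.1756, 0.0412]
tool_rot: [0.011, 1.0, 0.0, -0.0]
ft_force: [0.8, 0.5, -1.8]
grip_width: 0.0433
grasp_force: 61.4
clock: 30.8
eef_pos: [0.6552, -0.1756, 0.0378]
tool_rot: [0.011, 1.0, -0.0, 0.0]
ft_force: [0.4, -0.5, -2.6]
grip_width: 0.0434
grasp_force: 61.4
clock: 32.3
eef_pos: [0.4267, -0.17, 0.1283]
tool_rot: [0.012, 1.0, 0.0, -0.001]
ft_force: [1.0, -0.4, 0.3]
grip_width: 0.062
grasp_force: 0.0
close (array([ 655.4, -175.8]), array([ 48.9, 125.1]), np.float32(178.7), np.float64(40.1), array([ 655.2, -175.3]))
[-0.0014 -0.0089  0.0403]
wide (array([624.5, 186.6]), array([125.3,  48.8]), np.float32(8.2), np.float64(40.1), array([623.2, 186. ]))
[-0.0005  0.0041  0.0404]
```

View pics/t8.png

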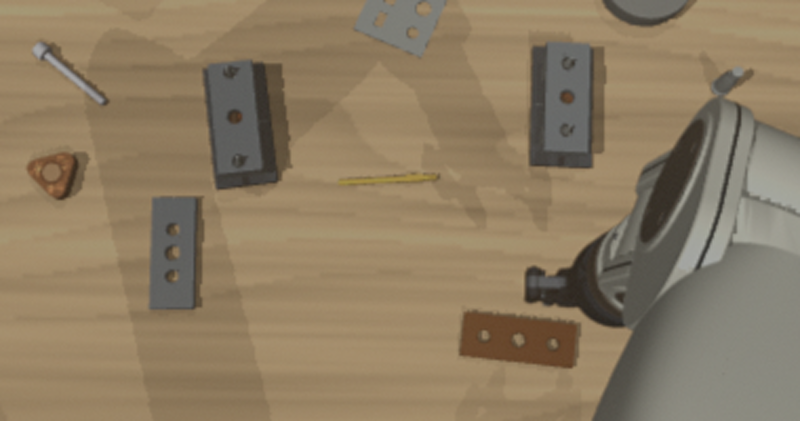

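Both plates are seated with their pins through the holes, at crop (235,117) and (567,97), with stone showing in each drill hole. plate_3 and the three-cornered stone haven't moved. Handing in.

```bash
python3 -m creep '[[[0,0,0],[0,0,0]],[[0,0,0],[0,0,0]],[[0,0,0],[0,0,0]]]'; python3 -c "
from workcell import workorder; print(workorder.job_done())"
```

```text
clock: 32.72
eef_pos: [0.431, -0.1705, 0.1277]
tool_rot: [0.011, 1.0, -0.0, 0.0]
ft_force: [-0.7, 0.9, 0.3]
grip_width: 0.0618
grasp_force: 0.0
the job is handed in; nothing more can be done
None
```

Both kits are assembled and handed in at about 33 s of the 112 s allowed: each stone is centred on its base, each matching plate measured flat on its pads, and the spare plate and three-cornered stone were left where they lay. The hand-in call returned no verdict.

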